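# Lower the base plate against its fence and cross-stack the test bars on it

### The arm

A 6-joint arm with a two-finger parallel gripper is mounted at the origin on a cart in front of the work surface, level with it; the furniture and walls round the work are solid. World frame = base frame: x ahead of the robot, y to its left, z up, the work surface at z = 0. Lengths are in mm, angles in degrees, forces in N, time in s.
With the tool pointing down it reaches from about 350 to 850 mm from the base axis. Payload 8.1 kg.
Tool frame: the origin (TCP) lies midway between the tips of the shut fingers; the grasp point (between the pads) lies 19 mm behind it (r.grip_point_offset is the distance from the TCP to the grasp point, in mm); z points along the fingers, y is the line along which they close (so a half turn about z gives the same grasp; the last joint's range is limited). The gripper opens to 85 mm and grips with 20 to 120 N. Pads are 22 mm wide; open, the fingers measure 114 mm over their backs; the gripper's body (76 mm by 85 mm) begins 54 mm behind the grasp point. The pads swing forward as they close: fully open they stand 13 mm farther back than shut.
Start: joints at [-75.94, 7.471, 85.268, -0, 87.261, -4.893], TCP at [194.9, -567.467, 231.292] pointing down, gripper open.
Joint ranges: [-169.43, 169.43], [-51.17, 129.36], [1.28, 143.12], [-76.62, 256.62], [0, 156.53], [-152.29, 152.29]. Speed limits (degrees/s): [136.94, 136.94, 159.86, 180, 180, 180].

### API

Orientations are given as [roll, pitch, yaw] about the fixed x, y, z axes, in that order (R = Rz(yaw) Ry(pitch) Rx(roll)).
In Python, from bench import r gives the robot as it stands.
- The arm moves only by the shell command python3 -m inch 'ROWS' [FORCE]. ROWS is JSON, one flat list of numbers, 7 for each row, row after row: the shift along the world's x, y, z in m, then the turn, a rotation vector about the world's x, y, z in degrees, then the closure in counts, from 0 (fully open) to 255 (shut). A call has 1 to 10 rows; each row shifts and turns the commanded pose from where the row before left it; what a row does not reach is not made up. A row lasts 1/10 s, in which the tool goes at most 50 mm and 8.59 degrees, less where a joint would pass 70% of its speed; a pose out of reach is approached as far as the arm can. A call with a gripper value outside its range is refused whole. The fingers move at their own pace and stop on an object; FORCE is the grip in N (left out, the last holds). Time passes only in rows, so rows that do not move let the fingers close. It gives the time, the measured TCP pose, the force and the opening at its end, in the units of the state.
- r.sense(): the state, without advancing time (a new reading comes with each control period).
- r.snapshot(name): name is "side" or "top" or "wrist"; returns (picture, depth): 480x640x3 uint8, red, green, blue; 480x640 float32, mm along the optical axis (not along the pixel's ray), 0 where there is no reading.
- r.get_calibration(name): a dict with "fovy" (degrees; the focal length in pixels is half the picture's height over the tangent of half this angle, whatever the lens; pixels are square), "cx", "cy" (the principal point, pixels), "k1" (the pictures are not rectified: a ray, as slopes to the right and down, at radius r is drawn at 1 + k1 r^2 times it, then the intrinsics apply), "position" and "rotation" of the camera in the world; the wrist camera has in their place "tool_from_camera" (4x4, takes a point from camera to tool coordinates, whose origin is the TCP and whose axes are the flange's). Camera axes: x right, y up, looking along -z (the intrinsics and any distortion apply to the point x, -y, -z); pixel columns grow to the right and rows downward; lengths in mm; the calibration is good to about 2 mm. A picture is of the moment at which its call begins: read the wrist's pose just before it. get_calibration takes no time and is no camera call.
- r.hand_in(): hands the job in, once; it reports no verdict.
The state is a dict: "time": time; "joint_pos": joint angles; "qd": joint speeds; "joint_efforts": joint torques, N m; "tool_pos": TCP position; "tcp_rot": TCP orientation; "ft_force": force on the tool from outside, world axes, zero at the start; "wrist_torque": the same for the moment, N m; "finger_gap": finger opening in mm.
Only numpy, scipy, OpenCV 4.12 (cv2) and the standard library are available. Lean on these libraries where they do the work, as an engineer would, in place of code of your own. Each camera call takes 0.05 s, during which the arm holds its last target. There are 200 camera calls.

### The job

Carry the heavy steel base plate by its lug to the grey set-up board: rest its edge opposite the lug on the board against the fence, between the two end tabs, while the plate is still clearly tilted, then pivot it down under control until it lies flat. Then stack all the notched test bars to dry, crosswise in layers of two, on the square engraved on the plate: the first pair parallel to the fence along two opposite sides of the square, the next pair across them along the other two sides, and so on, with every bar within the outline of the square; a bar left over lies alone on top along either side of its layer. Leave the tin, the jar and the loupe where they are.

Things in the scene. Friction and masses are not known exactly. Their poses are not given: they have to be found in the camera images.
- fence: Fixed grey board, 170 x 144 mm, top 10 mm above the bench, with an aluminium stop fence 8 mm high along its +x end. Origin: on the board's top, middle of the foot of the fence's stop face; y along the face; x points away from the plate's place (which is at x < 0). Rail x = 0 to 16 mm; board from x = -154 mm; end tabs at y = +-56 to 70 mm reach to x = -26 mm, 112 mm apart for the 92 mm wide plate.
- plate: Heavy flat steel plate, 130 (x) x 92 (y) x 10 (z) mm, about 0.8 kg, starting flat on the bench. Origin: centre of its underside; z up out of its top face; the lug stands near its -x end; the edge to set down first is the +x edge. Lifted by its lug alone it may turn in the grip about y, hanging with the +x edge down, tilted up to about 60 degrees.
- plate_lug (a point): Centre of the rounded head of the plate's lifting lug: an upright dark steel web, 20 mm wide in the plate's y (pinch it across y, on its flat sides) and 20 mm long in x. This point is at x = -54 mm, y = 0, z = 40 mm in the plate's frame; the head (radius 10 mm about this point) ends 50 mm above the underside. Lifting it slightly lets the plate slide on its far edge.
- plate_edge (a point): Middle of the lower arris of the plate's +x edge: x = 65 mm, y = 0, z = 0 in the plate's frame. While the plate is tilted, the upper arris of its 10 mm thick end touches the fence first and holds this point up to 9 mm short of the face; it comes home as the plate is lowered and kept pressed to the fence.
- plate_square (a point): Centre of the 70 mm square engraved on the plate's top face (x = 26 mm, y = 0, z = 10 mm in the plate's frame; same axes). First layer: bars along y, centres at x = +-27 mm, y = 0, z = 8 mm from this point; second: bars along x, centres at y = +-27 mm, z = 24 mm; third: as the first, z = 40 mm.
- bar_1: aluminium test bar with a dark notch line round its middle, 70 mm long (its x axis), square section 16 x 16 mm, 48 g, any long face may be up; origin at its centre. 4 to 6 such bars are present, all alike; any may go in any place.
- bar_2: aluminium test bar with a dark notch line round its middle, 70 mm long (its x axis), square section 16 x 16 mm, 48 g, any long face may be up; origin at its centre. 4 to 6 such bars are present, all alike; any may go in any place.
- bar_3: aluminium test bar with a dark notch line round its middle, 70 mm long (its x axis), square section 16 x 16 mm, 48 g, any long face may be up; origin at its centre. 4 to 6 such bars are present, all alike; any may go in any place.
- bar_4: aluminium test bar with a dark notch line round its middle, 70 mm long (its x axis), square section 16 x 16 mm, 48 g, any long face may be up; origin at its centre. 4 to 6 such bars are present, all alike; any may go in any place.
- bar_5: aluminium test bar with a dark notch line round its middle, 70 mm long (its x axis), square section 16 x 16 mm, 48 g, any long face may be up; origin at its centre. 4 to 6 such bars are present, all alike; any may go in any place.
- bar_6: aluminium test bar with a dark notch line round its middle, 70 mm long (its x axis), square section 16 x 16 mm, 48 g, any long face may be up; origin at its centre. 4 to 6 such bars are present, all alike; any may go in any place.
- putty_tin: bystander: round pale tin, 56 mm across, 20 mm high; origin centre of underside.
- screw_jar: bystander: small jar with a ribbed lid, 41 mm across, 43 mm high; origin centre of underside.
- folding_loupe: bystander: small round loupe, 32 mm across, 14 mm high; origin centre of underside.

How it is judged (in metres and radians):
On the way, in this order (a step that is already met when the one before it is completed fails the run):
1. the plate's lower edge rests on the board against the fence while the plate is tilted by more than 20 degrees (x of plate_edge in the frame of fence between -0.014 and 0.003 m and y of plate_edge in the frame of fence between -0.012 and 0.012 m and angle between the y axis of plate and the y axis of fence, either way round below 0.1 rad and z of plate_edge in the frame of fence below 0.006 m and angle between plate's own z axis and vertical between 0.35 and 1.4 rad), for 0.2 s.
2. the plate is being lowered under control: edge still at the fence, tilted 4 to 17 degrees, turning slower than 0.5 rad/s (x of plate_edge in the frame of fence between -0.014 and 0.003 m and y of plate_edge in the frame of fence between -0.012 and 0.012 m and angle between the y axis of plate and the y axis of fence, either way round below 0.1 rad and z of plate_edge in the frame of fence below 0.006 m and angle between plate's own z axis and vertical between 0.07 and 0.3 rad and angular speed of plate below 0.5 rad/s), for 0.2 s.
3. the plate lies flat against the fence (x of plate_edge in the frame of fence between -0.006 and 0.003 m and y of plate_edge in the frame of fence between -0.012 and 0.012 m and angle between the y axis of plate and the y axis of fence, either way round below 0.1 rad and angle between plate's own z axis and vertical below 0.03 rad and z of plate_edge in the frame of fence below 0.006 m), for 0.2 s.
At the end, for the whole second after the job is handed in: Plate flat (1.7 deg), edge within 6 mm of the fence face, 12 mm of its middle, 0.1 rad of parallel; every bar present in a place of the crosswise stack: 27 mm from the square's centre within 9 mm, lengthwise 11 mm, height 5 mm, direction 0.15 rad; all at rest (all of step 3 and ((x of bar_1 in the frame of plate_square between -0.036 and -0.018 m and y of bar_1 in the frame of plate_square between -0.011 and 0.011 m and z of bar_1 in the frame of plate_square between 0.003 and 0.013 m and angle between the x axis of bar_1 and the y axis of plate, either way round below 0.15 rad) or (x of bar_1 in the frame of plate_square between 0.018 and 0.036 m and y of bar_1 in the frame of plate_square between -0.011 and 0.011 m and z of bar_1 in the frame of plate_square between 0.003 and 0.013 m and angle between the x axis of bar_1 and the y axis of plate, either way round below 0.15 rad) or (y of bar_1 in the frame of plate_square between -0.036 and -0.018 m and x of bar_1 in the frame of plate_square between -0.011 and 0.011 m and z of bar_1 in the frame of plate_square between 0.019 and 0.029 m and angle between the x axis of bar_1 and the x axis of plate, either way round below 0.15 rad) or (y of bar_1 in the frame of plate_square between 0.018 and 0.036 m and x of bar_1 in the frame of plate_square between -0.011 and 0.011 m and z of bar_1 in the frame of plate_square between 0.019 and 0.029 m and angle between the x axis of bar_1 and the x axis of plate, either way round below 0.15 rad) or (x of bar_1 in the frame of plate_square between -0.036 and -0.018 m and y of bar_1 in the frame of plate_square between -0.011 and 0.011 m and z of bar_1 in the frame of plate_square between 0.035 and 0.045 m and angle between the x axis of bar_1 and the y axis of plate, either way round below 0.15 rad) or (x of bar_1 in the frame of plate_square between 0.018 and 0.036 m and y of bar_1 in the frame of plate_square between -0.011 and 0.011 m and z of bar_1 in the frame of plate_square between 0.035 and 0.045 m and angle between the x axis of bar_1 and the y axis of plate, either way round below 0.15 rad)) and ((x of bar_2 in the frame of plate_square between -0.036 and -0.018 m and y of bar_2 in the frame of plate_square between -0.011 and 0.011 m and z of bar_2 in the frame of plate_square between 0.003 and 0.013 m and angle between the x axis of bar_2 and the y axis of plate, either way round below 0.15 rad) or (x of bar_2 in the frame of plate_square between 0.018 and 0.036 m and y of bar_2 in the frame of plate_square between -0.011 and 0.011 m and z of bar_2 in the frame of plate_square between 0.003 and 0.013 m and angle between the x axis of bar_2 and the y axis of plate, either way round below 0.15 rad) or (y of bar_2 in the frame of plate_square between -0.036 and -0.018 m and x of bar_2 in the frame of plate_square between -0.011 and 0.011 m and z of bar_2 in the frame of plate_square between 0.019 and 0.029 m and angle between the x axis of bar_2 and the x axis of plate, either way round below 0.15 rad) or (y of bar_2 in the frame of plate_square between 0.018 and 0.036 m and x of bar_2 in the frame of plate_square between -0.011 and 0.011 m and z of bar_2 in the frame of plate_square between 0.019 and 0.029 m and angle between the x axis of bar_2 and the x axis of plate, either way round below 0.15 rad) or (x of bar_2 in the frame of plate_square between -0.036 and -0.018 m and y of bar_2 in the frame of plate_square between -0.011 and 0.011 m and z of bar_2 in the frame of plate_square between 0.035 and 0.045 m and angle between the x axis of bar_2 and the y axis of plate, either way round below 0.15 rad) or (x of bar_2 in the frame of plate_square between 0.018 and 0.036 m and y of bar_2 in the frame of plate_square between -0.011 and 0.011 m and z of bar_2 in the frame of plate_square between 0.035 and 0.045 m and angle between the x axis of bar_2 and the y axis of plate, either way round below 0.15 rad)) and ((x of bar_3 in the frame of plate_square between -0.036 and -0.018 m and y of bar_3 in the frame of plate_square between -0.011 and 0.011 m and z of bar_3 in the frame of plate_square between 0.003 and 0.013 m and angle between the x axis of bar_3 and the y axis of plate, either way round below 0.15 rad) or (x of bar_3 in the frame of plate_square between 0.018 and 0.036 m and y of bar_3 in the frame of plate_square between -0.011 and 0.011 m and z of bar_3 in the frame of plate_square between 0.003 and 0.013 m and angle between the x axis of bar_3 and the y axis of plate, either way round below 0.15 rad) or (y of bar_3 in the frame of plate_square between -0.036 and -0.018 m and x of bar_3 in the frame of plate_square between -0.011 and 0.011 m and z of bar_3 in the frame of plate_square between 0.019 and 0.029 m and angle between the x axis of bar_3 and the x axis of plate, either way round below 0.15 rad) or (y of bar_3 in the frame of plate_square between 0.018 and 0.036 m and x of bar_3 in the frame of plate_square between -0.011 and 0.011 m and z of bar_3 in the frame of plate_square between 0.019 and 0.029 m and angle between the x axis of bar_3 and the x axis of plate, either way round below 0.15 rad) or (x of bar_3 in the frame of plate_square between -0.036 and -0.018 m and y of bar_3 in the frame of plate_square between -0.011 and 0.011 m and z of bar_3 in the frame of plate_square between 0.035 and 0.045 m and angle between the x axis of bar_3 and the y axis of plate, either way round below 0.15 rad) or (x of bar_3 in the frame of plate_square between 0.018 and 0.036 m and y of bar_3 in the frame of plate_square between -0.011 and 0.011 m and z of bar_3 in the frame of plate_square between 0.035 and 0.045 m and angle between the x axis of bar_3 and the y axis of plate, either way round below 0.15 rad)) and ((x of bar_4 in the frame of plate_square between -0.036 and -0.018 m and y of bar_4 in the frame of plate_square between -0.011 and 0.011 m and z of bar_4 in the frame of plate_square between 0.003 and 0.013 m and angle between the x axis of bar_4 and the y axis of plate, either way round below 0.15 rad) or (x of bar_4 in the frame of plate_square between 0.018 and 0.036 m and y of bar_4 in the frame of plate_square between -0.011 and 0.011 m and z of bar_4 in the frame of plate_square between 0.003 and 0.013 m and angle between the x axis of bar_4 and the y axis of plate, either way round below 0.15 rad) or (y of bar_4 in the frame of plate_square between -0.036 and -0.018 m and x of bar_4 in the frame of plate_square between -0.011 and 0.011 m and z of bar_4 in the frame of plate_square between 0.019 and 0.029 m and angle between the x axis of bar_4 and the x axis of plate, either way round below 0.15 rad) or (y of bar_4 in the frame of plate_square between 0.018 and 0.036 m and x of bar_4 in the frame of plate_square between -0.011 and 0.011 m and z of bar_4 in the frame of plate_square between 0.019 and 0.029 m and angle between the x axis of bar_4 and the x axis of plate, either way round below 0.15 rad) or (x of bar_4 in the frame of plate_square between -0.036 and -0.018 m and y of bar_4 in the frame of plate_square between -0.011 and 0.011 m and z of bar_4 in the frame of plate_square between 0.035 and 0.045 m and angle between the x axis of bar_4 and the y axis of plate, either way round below 0.15 rad) or (x of bar_4 in the frame of plate_square between 0.018 and 0.036 m and y of bar_4 in the frame of plate_square between -0.011 and 0.011 m and z of bar_4 in the frame of plate_square between 0.035 and 0.045 m and angle between the x axis of bar_4 and the y axis of plate, either way round below 0.15 rad)) and ((x of bar_5 in the frame of plate_square between -0.036 and -0.018 m and y of bar_5 in the frame of plate_square between -0.011 and 0.011 m and z of bar_5 in the frame of plate_square between 0.003 and 0.013 m and angle between the x axis of bar_5 and the y axis of plate, either way round below 0.15 rad) or (x of bar_5 in the frame of plate_square between 0.018 and 0.036 m and y of bar_5 in the frame of plate_square between -0.011 and 0.011 m and z of bar_5 in the frame of plate_square between 0.003 and 0.013 m and angle between the x axis of bar_5 and the y axis of plate, either way round below 0.15 rad) or (y of bar_5 in the frame of plate_square between -0.036 and -0.018 m and x of bar_5 in the frame of plate_square between -0.011 and 0.011 m and z of bar_5 in the frame of plate_square between 0.019 and 0.029 m and angle between the x axis of bar_5 and the x axis of plate, either way round below 0.15 rad) or (y of bar_5 in the frame of plate_square between 0.018 and 0.036 m and x of bar_5 in the frame of plate_square between -0.011 and 0.011 m and z of bar_5 in the frame of plate_square between 0.019 and 0.029 m and angle between the x axis of bar_5 and the x axis of plate, either way round below 0.15 rad) or (x of bar_5 in the frame of plate_square between -0.036 and -0.018 m and y of bar_5 in the frame of plate_square between -0.011 and 0.011 m and z of bar_5 in the frame of plate_square between 0.035 and 0.045 m and angle between the x axis of bar_5 and the y axis of plate, either way round below 0.15 rad) or (x of bar_5 in the frame of plate_square between 0.018 and 0.036 m and y of bar_5 in the frame of plate_square between -0.011 and 0.011 m and z of bar_5 in the frame of plate_square between 0.035 and 0.045 m and angle between the x axis of bar_5 and the y axis of plate, either way round below 0.15 rad)) and ((x of bar_6 in the frame of plate_square between -0.036 and -0.018 m and y of bar_6 in the frame of plate_square between -0.011 and 0.011 m and z of bar_6 in the frame of plate_square between 0.003 and 0.013 m and angle between the x axis of bar_6 and the y axis of plate, either way round below 0.15 rad) or (x of bar_6 in the frame of plate_square between 0.018 and 0.036 m and y of bar_6 in the frame of plate_square between -0.011 and 0.011 m and z of bar_6 in the frame of plate_square between 0.003 and 0.013 m and angle between the x axis of bar_6 and the y axis of plate, either way round below 0.15 rad) or (y of bar_6 in the frame of plate_square between -0.036 and -0.018 m and x of bar_6 in the frame of plate_square between -0.011 and 0.011 m and z of bar_6 in the frame of plate_square between 0.019 and 0.029 m and angle between the x axis of bar_6 and the x axis of plate, either way round below 0.15 rad) or (y of bar_6 in the frame of plate_square between 0.018 and 0.036 m and x of bar_6 in the frame of plate_square between -0.011 and 0.011 m and z of bar_6 in the frame of plate_square between 0.019 and 0.029 m and angle between the x axis of bar_6 and the x axis of plate, either way round below 0.15 rad) or (x of bar_6 in the frame of plate_square between -0.036 and -0.018 m and y of bar_6 in the frame of plate_square between -0.011 and 0.011 m and z of bar_6 in the frame of plate_square between 0.035 and 0.045 m and angle between the x axis of bar_6 and the y axis of plate, either way round below 0.15 rad) or (x of bar_6 in the frame of plate_square between 0.018 and 0.036 m and y of bar_6 in the frame of plate_square between -0.011 and 0.011 m and z of bar_6 in the frame of plate_square between 0.035 and 0.045 m and angle between the x axis of bar_6 and the y axis of plate, either way round below 0.15 rad)) and linear speed of each of bar_1, bar_2, bar_3, bar_4, bar_5, bar_6, plate below 0.02 m/s); the robot touches nothing.
It fails at once if the putty tin is moved by more than 30 mm (distance of putty_tin from where it was at the start of the episode above 0.03 m).
It fails at once if the screw jar is moved by more than 30 mm (distance of screw_jar from where it was at the start of the episode above 0.03 m).
It fails at once if the folding loupe is moved by more than 30 mm (distance of folding_loupe from where it was at the start of the episode above 0.03 m).
Of bar_1, bar_2, bar_3, bar_4, bar_5, bar_6 only 4 to 6 are there at a start; the rules pass over those that are not, and their reading is None.
At some moment in a run one of bar_4, bar_5 may be knocked a few centimetres aside while the robot is not near it.
It also fails if it takes over 210 s, if anything falls off the work surface, if the arm or the gripper's body presses on something with over 40 N, if the wrist force passes 120 N, or if a joint passes its speed limit or range.

## Working session

There is one attempt and no reset: what is moved stays moved. The work goes in short steps, Python scripts to look and compute and a shell command to move; the robot and the scene stay as the last step left them, time stands still between calls to the robot, and variables do not carry over. Pictures are saved under pics/ and viewed, on a budget of 14 in all, crops included, one or two more only if the job needs it, and the job is handed in when it is done.

```bash
ls; mkdir -p pics
cat > h.py <<'E'
from bench import r
import numpy as np, cv2
from scipy.spatial.transform import Rotation as R
def snap(name,save=None):
    s=r.sense(); im,d=r.snapshot(name); c=r.get_calibration(name)
    if name=="wrist":
        T=np.eye(4); T[:3,:3]=R.from_euler('xyz',s['tcp_rot'],degrees=True).as_matrix(); T[:3,3]=s['tool_pos']
        M=T@np.array(c['tool_from_camera'])
    else:
        M=np.eye(4); rot=np.array(c['rotation'],float)
        M[:3,:3]=rot if rot.shape==(3,3) else R.from_euler('xyz',rot,degrees=True).as_matrix()
        M[:3,3]=c['position']
    if save: cv2.imwrite('pics/'+save,im[:,:,::-1])
    return im,d,(c,M)
def rays(uv,cal):
    c,M=cal; uv=np.atleast_2d(np.array(uv,float)); f=240/np.tan(np.radians(c['fovy']/2))
    p=(uv-[c['cx'],c['cy']])/f; q=p.copy()
    for _ in range(20): q=p/(1+c['k1']*(q**2).sum(1,keepdims=True))
    return np.c_[q[:,0],-q[:,1],-np.ones(len(q))]@M[:3,:3].T, M[:3,3]
def onplane(uv,cal,z):
    D,o=rays(uv,cal); return o+D*((z-o[2])/D[:,2:3])
def deproj(d,cal):
    v,u=np.mgrid[0:480,0:640]; D,o=rays(np.c_[u.ravel(),v.ravel()],cal)
    return (o+D*d.reshape(-1,1)).reshape(480,640,3)
E
python3 - <<'E'
from h import *
for n in ("top","side"):
    im,d,c=snap(n,n+'0.png'); print(n,c[0])
    np.savez('/tmp/'+n,im=im,d=d)
print(r.sense(), r.grip_point_offset)
E
```

```text
pics
top {'fovy': 47.527600843184935, 'cx': 322.31247254354025, 'cy': 237.31213008635703, 'k1': -0.08110678063572292, 'position': array([ 461.68106787, -245.70412368,  997.3359261 ]), 'rotation': array([  4.32725067,   0.99078385, -89.56227655])}
side {'fovy': 50.37566782576629, 'cx': 315.54448892705517, 'cy': 242.50002214215263, 'k1': 0.042040713979227144, 'position': array([  325.52659244, -1205.27615008,   482.25396885]), 'rotation': array([ 66.30043642,   0.82970123, -12.77209909])}
{'time': 0.1, 'joint_pos': array([-7.59379790e+01,  7.51263666e+00,  8.53252022e+01,  2.56908482e-04,
        8.72621840e+01, -4.89304676e+00]), 'qd': array([ 0.01088165, -0.05404163, -0.20478387,  0.06236383,  0.03080136,
        0.05798962]), 'joint_efforts': array([ 1.12275724e-03, -5.70947635e+01, -5.01944196e+01, -3.73975417e-04,
        8.17278429e-03,  1.58178068e-05]), 'tool_pos': array([ 194.79272049, -566.95318334,  230.30927004]), 'tcp_rot': array([-1.79900364e+02, -8.78719963e-03,  1.89550476e+01]), 'ft_force': array([ 0.2032117 ,  0.15767244, -0.46220338]), 'wrist_torque': array([0.08009931, 0.0404372 , 0.03457186]), 'finger_gap': 85.13893303668145} 18.700000000000003
```

View pics/top0.png

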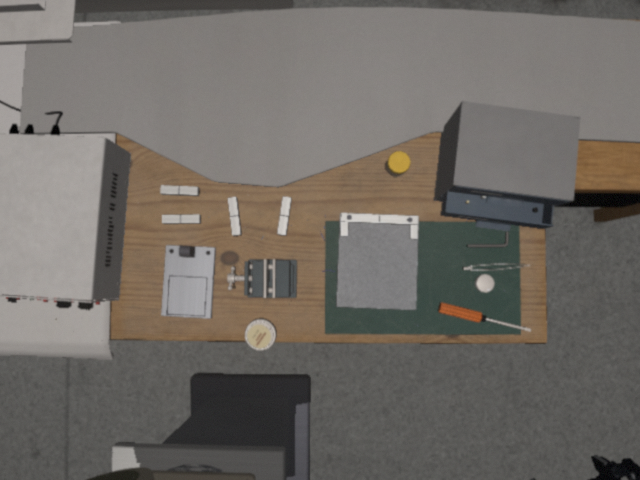

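View pics/side0.png

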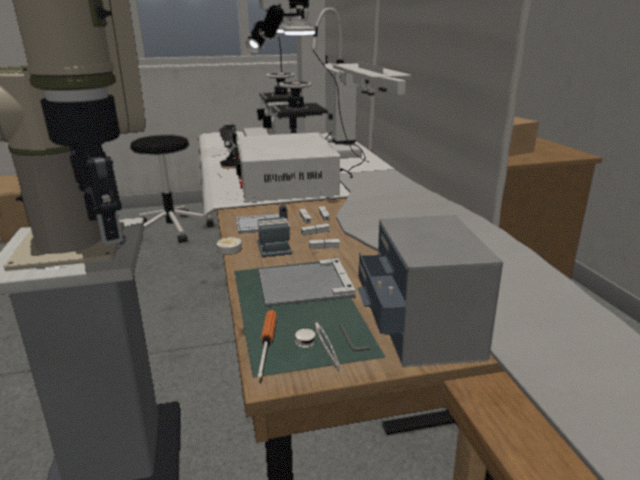

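The top view shows four bars at about (180,190), (181,219), (234,216) and (285,216). The plate is at (188,283) with its lug end away from the robot, the fence board is at (378,262), and there is a dark vise at (270,278). The tin is at (260,335), the jar at (399,162) and the loupe at (485,283). The plate has to be turned about 180°.

```bash
cat > m.py <<'E'
from h import *
z=np.load('/tmp/top.npz'); im,d=z['im'],z['d']
c=r.get_calibration('top'); M=np.eye(4); M[:3,:3]=R.from_euler('xyz',c['rotation'],degrees=True).as_matrix(); M[:3,3]=c['position']; cal=(c,M)
P=deproj(d,cal)
for n,(u,v) in dict(lug=(187,251),vise=(270,278),screw=(233,278),tin=(260,335),jar=(399,162),loupe=(485,283),partition=(250,150),part2=(240,180),board=(378,262),fence=(380,218),plate=(188,296),drawer=(500,207),box=(510,150),psu=(60,220),bench=(230,300),knob=(290,278),dark=(230,257)).items(): print(n,P[v,u].round())
g=im.astype(int); 
m=((g.min(2)>140)&(P[:,:,2]<45)&(P[:,:,2]>-20)).astype(np.uint8)
cs,_=cv2.findContours(m,cv2.RETR_EXTERNAL,cv2.CHAIN_APPROX_NONE)
for k in cs:
    if cv2.contourArea(k)<30: continue
    (x,y),wh,a=cv2.minAreaRect(k)
    b=cv2.boxPoints(((x,y),wh,a)); W=onplane(b,cal,16)[:,:2]; e1=W[1]-W[0]; e2=W[2]-W[1]; e=e1 if np.hypot(*e1)>np.hypot(*e2) else e2
    print((round(x),round(y)),'world z16',W.mean(0).round(1),'L',np.round([np.hypot(*e1),np.hypot(*e2)],1),'dir',round(np.degrees(np.arctan2(e[1],e[0]))%180,1), 'zmed',np.median(P[:,:,2][int(y),int(x)]).round(1))
# board/plate corners
for n,uv,zz in (('board',[(337,306),(416,310),(341,214),(419,217)],10),('plate',[(162,316),(211,319),(167,246),(215,248)],10)):
    print(n,onplane(uv,cal,zz).round(1)[:,:2])
big=cv2.resize(im[140:360,120:440],None,fx=2.5,fy=2.5,interpolation=cv2.INTER_CUBIC); cv2.imwrite('pics/zoom.png',big[:,:,::-1])
E
python3 m.py
```

```text
lug [508.   8.  51.]
vise [ 462. -133.    6.]
screw [461. -72.  39.]
tin [ 360. -119.   22.]
jar [ 669. -364.   43.]
loupe [ 455. -522.   15.]
partition [692. -97.  33.]
part2 [637. -79.  31.]
board [ 492. -330.    5.]
fence [ 572. -332.   15.]
plate [428.  15.  12.]
drawer [ 588. -538.   57.]
box [ 662. -522.  168.]
psu [552. 197. 140.]
bench [421. -59.  -2.]
knob [ 462. -173.   43.]
dark [500. -58.  -3.]
(126, 458) world z16 [132.7 124.6] L [46.5 37.9] dir 92.1 zmed 2.9
(260, 334) world z16 [ 360.5 -117.8] L [52.  51.9] dir 135.5 zmed 18.9
(53, 325) world z16 [371.3 268. ] L [ 94.9 211.4] dir 88.8 zmed 9.4
(485, 283) world z16 [ 455.2 -521.6] L [29.1 28.7] dir 90.2 zmed 14.8
(188, 281) world z16 [455.   15.7] L [127.4  89.4] dir 177.8 zmed 11.3
(180, 218) world z16 [569.6  32.6] L [14.8 67. ] dir 90.2 zmed 14.1
(379, 225) world z16 [ 558.3 -329.8] L [ 41.2 141.1] dir 87.9 zmed 11.1
(284, 215) world z16 [ 575.5 -158. ] L [68.9 15.3] dir 172.4 zmed 14.7
(234, 216) world z16 [574.4 -66.5] L [15.  68.8] dir 8.3 zmed 15.0
(179, 190) world z16 [622.1  36.9] L [14.8 66.1] dir 87.8 zmed 15.2
(89, 137) world z16 [722.2 212.3] L [94.1 11.5] dir 89.4 zmed 138.4
(10, 118) world z16 [760.8 374.1] L [39.4 57.3] dir 4.2 zmed 13.0
(12, 76) world z16 [846.1 375. ] L [ 52.7 125.5] dir 4.6 zmed 11.0
(95, 23) world z16 [947.4 214.3] L [84.4  5.8] dir 91.1 zmed 10.0
board [[ 412.4 -255.5]
 [ 406.1 -397.7]
 [ 579.1 -261.8]
 [ 574.5 -403.9]]
plate [[390.6  63. ]
 [386.5 -27.4]
 [518.5  57. ]
 [515.5 -32.2]]
```

View pics/zoom.png

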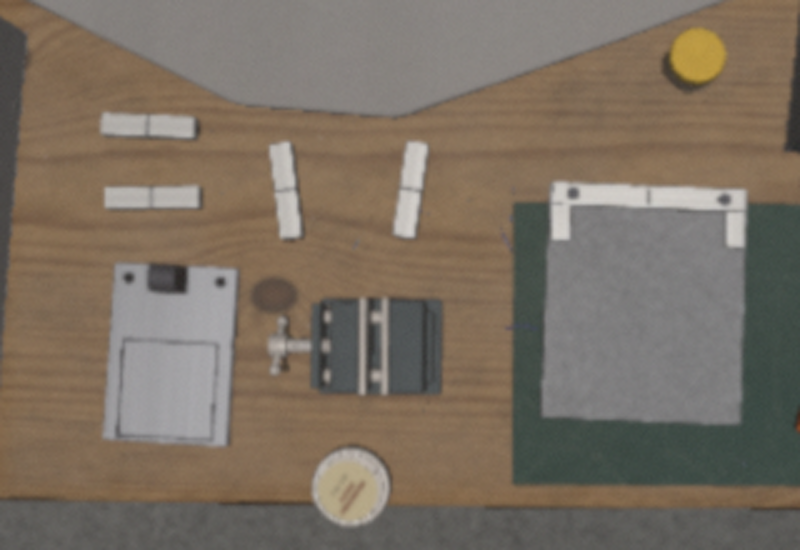

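```bash
python3 -m inch '[0.029,0.024,0.01,0,0,8, 0, 0.029,0.024,0.01,0,0,8,0, 0.029,0.024,0.01,0,0,8,0, 0.029,0.024,0.01,0,0,8,0, 0.029,0.024,0.01,0,0,8,0, 0.029,0.024,0.01,0,0,8,0, 0.029,0.024,0.01,0,0,8,0, 0.029,0.024,0.01,0,0,8,0, 0.029,0.024,0.01,0,0,8,0, 0,0,0,0,0,0,0]'
python3 - <<'E'
from h import *
im,d,c=snap('wrist','w1.png'); np.savez('/tmp/w1',im=im,d=d,M=c[1]); print(c[1][:3,3],c[1][:3,:3].round(2),c[0]['fovy'],r.sense()['ft_force'])
E
```

```text
time: 1.1
tool_pos: [459.2, -348.6, 322.6]
tcp_rot: [179.9, 0.0, 91.5]
ft_force: [-1.1, -0.4, 0.6]
finger_gap: 85.4
[ 456.12553163 -282.53347281  465.07933163] [[ 1.   -0.02 -0.01]
 [ 0.03  0.96  0.26]
 [ 0.   -0.26  0.96]] 63.64548328286927 [-0.30337313 -0.17936156  0.02415051]
```

View pics/w1.png

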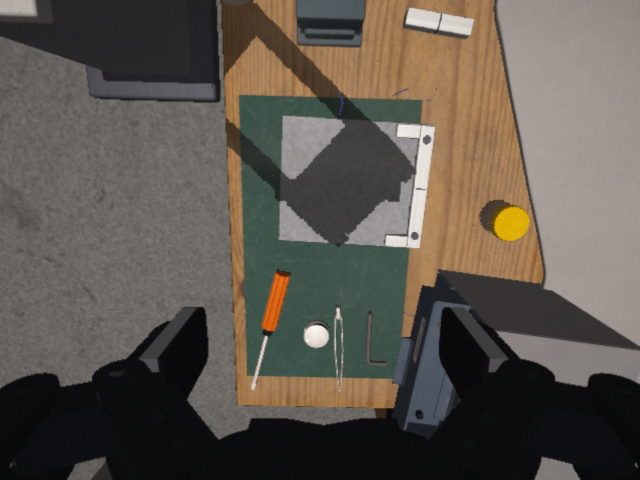

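Run:
```python
from h import *
z=np.load('/tmp/w1.npz'); im,d,M=z['im'],z['d'],z['M']; cal=(r.get_calibration('wrist'),M)
g=im.astype(int); m=((g.min(2)>185)).astype(np.uint8); m[:, :375]=0; m[:,445:]=0; m[:110]=0; m[260:]=0
cs,_=cv2.findContours(m,cv2.RETR_EXTERNAL,cv2.CHAIN_APPROX_NONE); k=max(cs,key=cv2.contourArea)
hull=cv2.convexHull(k)[:,0]; print(cv2.contourArea(k),cv2.approxPolyDP(cv2.convexHull(k),3,True)[:,0].tolist())
W=onplane(k[:,0],cal,18)[:,:2]
a=cv2.minAreaRect(W.astype(np.float32)); print(a, cv2.boxPoints(a).round(1).tolist())
b=np.array([(284,116),(279,240),(418,122),(408,246)]); print(onplane(b,cal,10).round(1))
```

```text
1795.5 [[434, 127], [419, 245], [386, 245], [398, 125]]
((557.5467529296875, -330.1930847167969), (138.6464080810547, 40.69611740112305), 88.17037963867188) [[535.0, -398.79998779296875], [575.7000122070312, -400.1000061035156], [580.0999755859375, -261.6000061035156], [539.4000244140625, -260.29998779296875]]
[[ 413.4 -254.8   10. ]
 [ 407.3 -397.4   10. ]
 [ 563.3 -257.1   10. ]
 [ 564.3 -400.8   10. ]]
```

```bash
python3 -m inch '[0,0.036,-0.007,0,0,8.5,0, 0,0.036,-0.007,0,0,8.5,0, 0,0.036,-0.007,0,0,8.5,0, 0,0.036,-0.007,0,0,8.5,0, 0,0.036,-0.007,0,0,8.5,0, 0,0.036,-0.007,0,0,8.5,0, 0,0.036,-0.007,0,0,8.5,0, 0,0.036,-0.007,0,0,8.5,0, 0,0.036,-0.007,0,0,8.5,0, 0,0.036,-0.007,0,0,8.5,0]' | head -4
python3 -m inch '[0,0,0,0,0,2,0, 0,0,0,0,0,0,0]'
python3 - <<'E'
from h import *
im,d,c=snap('wrist','w2.png'); np.savez('/tmp/w2',im=im,d=d,M=c[1])
E
```

```text
time: 2.15
tool_pos: [455.2, 8.8, 250.3]
tcp_rot: [-180.0, -0.0, 176.1]
ft_force: [1.2, 0.8, -0.2]
time: 2.35
tool_pos: [455.2, 8.6, 250.3]
tcp_rot: [-180.0, -0.1, 178.0]
ft_force: [-1.1, -0.7, -0.1]
finger_gap: 85.4
```

View pics/w2.png

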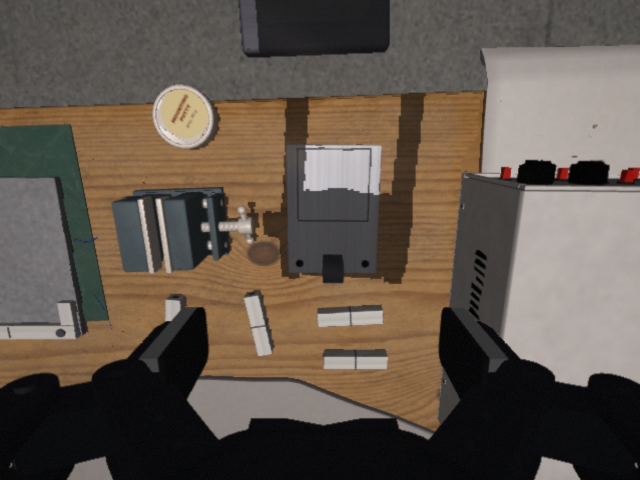

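Run:
```python
from h import *
z=np.load('/tmp/w2.npz'); im,d,M=z['im'],z['d'],z['M']; cal=(r.get_calibration('wrist'),M)
c=onplane([(287,145),(381,145),(289,273),(376,275)],cal,10).round(1); print(c)
a=(c[0]+c[1])/2; b=(c[2]+c[3])/2; v=a-b; print('yaw',np.degrees(np.arctan2(v[1],v[0])),'centre',(a+b)/2)
P=deproj(d,cal); m=(P[:,:,2]>44)&(P[:,:,2]<56); m[:,:310]=0;m[:,355:]=0;m[:230]=0;m[300:]=0
Q=P[m]; print(len(Q),Q.min(0),Q.max(0),Q.mean(0))
print(onplane([(323,256),(343,256),(323,270),(343,270)],cal,49).round(1))
```

```text
[[388.4 -24.2  10. ]
 [391.6  65.6  10. ]
 [517.4 -29.8  10. ]
 [522.7  61.   10. ]]
yaw 177.75425743410491 centre [455.025  18.15   10.   ]
372 [498.85479232   5.86305261  44.01753263] [516.05800212  25.30890994  52.60083798] [506.50582165  15.61182597  48.2711087 ]
[[488.7   6.8  49. ]
 [489.4  25.3  49. ]
 [502.4   6.3  49. ]
 [503.   25.   49. ]]
```

```bash
python3 -m inch '[0.0265,0.0035,-0.02,0,0,0,0, 0.0265,0.0035,-0.03,0,0,0,0, 0,0,-0.04,0,0,0,0, 0,0,-0.04,0,0,0,0, 0,0,-0.04,0,0,0,0, 0,0,-0.03,0,0,0,0, 0,0,-0.02,0,0,0,0, 0,0,-0.011,0,0,0,0, 0,0,0,0,0,0,0]' 60
python3 -m inch '[0,0,0,0,0,0,255, 0,0,0,0,0,0,255, 0,0,0,0,0,0,255, 0,0,0,0,0,0,255, 0,0,0,0,0,0,255, 0,0,0,0,0,0,255, 0,0,0,0,0,0,255]' 60
```

```text
time: 3.3
tool_pos: [507.6, 14.5, 18.8]
tcp_rot: [-180.0, -0.2, 177.8]
ft_force: [-0.1, -0.2, 0.8]
finger_gap: 85.4
time: 4.0
tool_pos: [509.7, 15.7, 21.2]
tcp_rot: [180.0, 0.1, 178.0]
ft_force: [-1.3, 0.1, 6.1]
finger_gap: 19.1
```

```bash
python3 -m inch '[0,0,0.006,0,0,0,255, 0,0,0.008,0,0,0,255, 0,0,0.01,0,0,0,255, 0,0,0.01,0,0,0,255, 0,0,0.01,0,0,0,255, 0,0,0.01,0,0,0,255, 0,0,0.01,0,0,0,255, 0,0,0.01,0,0,0,255, 0,0,0.01,0,0,0,255, 0,0,0.01,0,0,0,255]'
python3 -m inch '[0,0,0.015,0,0,0,255, 0,0,0.015,0,0,0,255, 0,0,0.015,0,0,0,255, 0,0,0.015,0,0,0,255, 0,0,0.015,0,0,0,255, 0,0,0.015,0,0,0,255, 0,0,0.005,0,0,0,255, 0,0,0,0,0,0,255, 0,0,0,0,0,0,255]'
python3 - <<'E'
from h import *
im,d,c=snap('side')
big=cv2.resize(im[90:270,200:400],None,fx=4,fy=3.3,interpolation=cv2.INTER_CUBIC); cv2.imwrite('pics/s1.png',big[:,:,::-1])
E
```

```text
time: 5.0
tool_pos: [508.9, 15.5, 115.2]
tcp_rot: [-180.0, 0.0, 178.0]
ft_force: [-0.4, -0.7, -7.8]
finger_gap: 18.8
time: 5.9
tool_pos: [508.6, 15.5, 208.6]
tcp_rot: [180.0, -0.1, 178.0]
ft_force: [-0.6, -0.3, -8.2]
finger_gap: 19.2
```

View pics/s1.png

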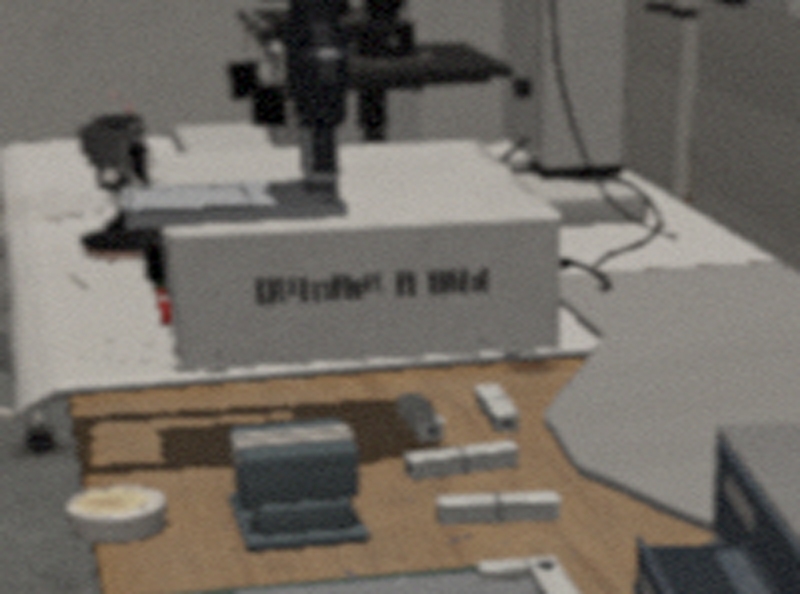

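```bash
python3 -m inch '[0,-0.01,0.02,0,0,-5,255, -0.003,-0.016,0.02,0,0,-8,255, -0.003,-0.016,0,0,0,-8,255, -0.003,-0.016,0,0,0,-8,255, -0.003,-0.016,0,0,0,-8,255, -0.003,-0.016,0,0,0,-8,255, -0.003,-0.016,0,0,0,-8,255, -0.003,-0.016,0,0,0,-8,255, -0.003,-0.016,0,0,0,-8,255, -0.003,-0.016,0,0,0,-8,255]' 80
python3 -m inch '[-0.003,-0.016,0,0,0,-8,255, -0.003,-0.016,0,0,0,-8,255, -0.003,-0.016,0,0,0,-8,255, -0.003,-0.016,0,0,0,-8,255, -0.003,-0.016,0,0,0,-8,255, -0.003,-0.016,0,0,0,-8,255, -0.003,-0.016,0,0,0,-8,255, -0.003,-0.016,0,0,0,-8,255, -0.003,-0.016,0,0,0,-8,255, 0,-0.016,0,0,0,-8,255]'
python3 -m inch '[0,-0.016,0,0,0,-8,255, 0,-0.013,0,0,0,-8,255, 0,-0.008,0,0,0,-7,255, 0,0,0,0,0,0,255, 0,0,0,0,0,0,255]'
python3 - <<'E'
from h import *
im,d,c=snap('wrist','w3.png'); np.savez('/tmp/w3',im=im,d=d,M=c[1])
P=deproj(d,c); print(P[60:300:20,320].round(0).tolist())
E
```

```text
time: 6.95
tool_pos: [481.1, -139.0, 248.0]
tcp_rot: [-179.9, -0.1, 100.6]
ft_force: [1.0, -0.9, -7.8]
finger_gap: 18.3
time: 7.95
tool_pos: [453.7, -298.7, 247.6]
tcp_rot: [-179.8, 0.1, 20.6]
ft_force: [0.4, -0.5, -7.7]
finger_gap: 18.6
time: 8.45
tool_pos: [454.3, -334.8, 248.0]
tcp_rot: [-179.9, 0.1, -1.9]
ft_force: [0.4, 0.3, -7.4]
finger_gap: 18.5
[[549.0, -337.0, 235.0], [542.0, -337.0, 237.0], [535.0, -337.0, 237.0], [528.0, -336.0, 236.0], [521.0, -336.0, 235.0], [513.0, -336.0, 237.0], [506.0, -336.0, 236.0], [498.0, -335.0, 237.0], [490.0, -335.0, 235.0], [481.0, -335.0, 236.0], [473.0, -335.0, 236.0], [464.0, -334.0, 237.0]]
```

View pics/w3.png

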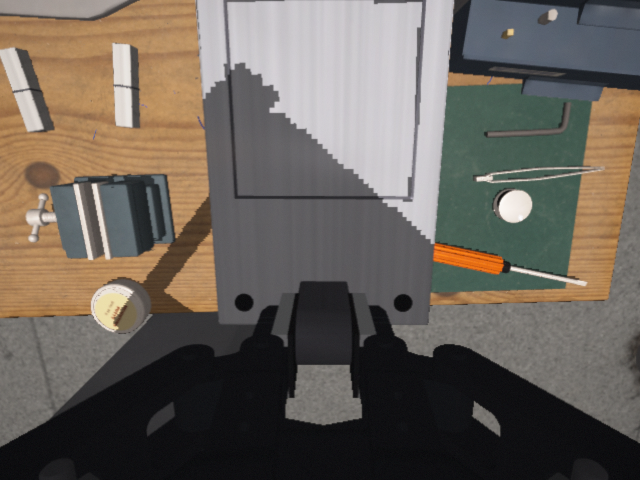

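Run:
```python
from h import *
z=np.load('/tmp/w3.npz'); im,d,M=z['im'],z['d'],z['M']; cal=(r.get_calibration('wrist'),M)
c=onplane([(219,325),(428,324),(198,20),(452,20),(237,197),(409,198)],cal,236.5).round(1); print(c)
# side edges by depth mask
P=deproj(d,cal); m=abs(P[:,:,2]-236)<6
for v in (40,100,160,220,290):
    u=np.where(m[v])[0]; a=onplane([(u[0],v),(u[-1],v)],cal,236.5); print(a[:,:2].round(1).tolist(), a[:,1].mean().round(1))
```

```text
[[ 444.7 -289.5  236.5]
 [ 442.4 -380.5  236.5]
 [ 563.1 -294.3  236.5]
 [ 560.3 -384.2  236.5]
 [ 500.1 -302.4  236.5]
 [ 497.6 -370.8  236.5]]
[[556.8, -293.5], [553.9, -383.9]] -338.7
[[536.6, -292.6], [533.8, -383.2]] -337.9
[[514.8, -292.0], [512.0, -382.8]] -337.4
[[491.2, -291.4], [488.4, -381.9]] -336.7
[[461.0, -290.3], [458.2, -380.7]] -335.5
```

```bash
python3 -m inch '[0.0005,0.002,-0.005,0.26,7.5,0,255, 0.0005,0.002,-0.01,0.26,7.5,0,255, 0.0005,0.002,-0.015,0.26,7.5,0,255, 0.0005,0.002,-0.015,0.26,7.5,0,255, 0,0,-0.015,0,0,0,255, 0,0,-0.015,0,0,0,255, 0,0,-0.015,0,0,0,255, 0,0,-0.015,0,0,0,255, 0,0,-0.01,0,0,0,255, 0,0,0,0,0,0,255]'
python3 - <<'E'
from h import *
im,d,c=snap('wrist'); P=deproj(d,c)
m=np.zeros((480,640),bool); m[20:270,240:400]=1; Q=P[m&(d>0)]; 
for v in (20,60,120,180,240): print(P[v,320].round(1))
im,d,c=snap('side'); cv2.imwrite('pics/s2.png',cv2.resize(im[200:320,200:400],None,fx=4,fy=4,interpolation=cv2.INTER_CUBIC)[:,:,::-1])
E
```

```text
time: 9.5
tool_pos: [456.0, -327.4, 133.7]
tcp_rot: [-180.0, 30.0, -2.1]
ft_force: [-0.6, -1.2, -8.0]
finger_gap: 18.6
[ 542.7 -329.8   67.2]
[ 532.2 -329.4   76.3]
[ 513.5 -328.7   85. ]
[ 494.4 -327.9   97. ]
[ 473.1 -327.1  109. ]
```

View pics/s2.png

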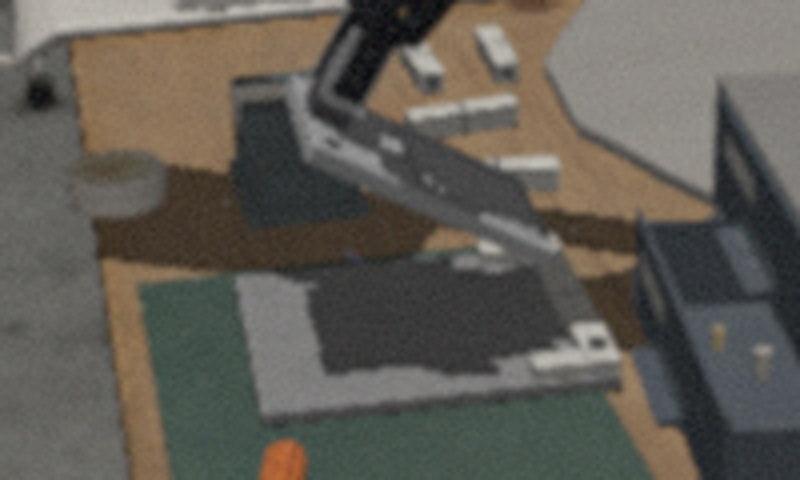

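```bash
python3 -m inch '[0,0,-0.01,0,0,0,255, 0,0,-0.01,0,0,0,255, 0,0,-0.01,0,0,0,255, 0,0,-0.01,0,0,0,255, 0,0,0,0,0,0,255, 0,0,0,0,0,0,255]'
python3 -m inch '[0,0,-0.001,0,0,0,255, 0,0,-0.001,0,0,0,255, 0,0,0,0,0,0,255]'
python3 -m inch '[0,0,-0.001,0,0,0,255, 0,0,0,0,0,0,255]'
python3 -m inch '[0,0,-0.001,0,0,0,255, 0,0,0,0,0,0,255]'
```

```text
time: 10.2
tool_pos: [456.6, -327.3, 93.7]
tcp_rot: [-180.0, 30.1, -2.0]
ft_force: [-0.2, 0.4, -6.6]
finger_gap: 18.3
time: 10.5
tool_pos: [457.1, -327.6, 92.6]
tcp_rot: [179.9, 30.0, -2.1]
ft_force: [-0.3, 0.6, -6.6]
finger_gap: 19.1
time: 10.7
tool_pos: [456.9, -327.4, 91.3]
tcp_rot: [180.0, 30.0, -2.1]
ft_force: [0.2, 0.2, -8.5]
finger_gap: 18.9
time: 10.9
tool_pos: [456.9, -327.4, 90.1]
tcp_rot: [180.0, 30.0, -2.0]
ft_force: [-0.5, -0.7, -8.3]
finger_gap: 18.1
```

```bash
python3 -m inch '[0,0,-0.001,0,0,0,255, 0,0,0,0,0,0,255]'|sed -n 2,4p
python3 -m inch '[0,0,-0.001,0,0,0,255, 0,0,0,0,0,0,255]'|sed -n 2,4p
python3 -m inch '[0,0,-0.001,0,0,0,255, 0,0,0,0,0,0,255]'|sed -n 2,4p
```

```text
tool_pos: [456.8, -327.4, 89.1]
tcp_rot: [180.0, 30.0, -2.1]
ft_force: [-0.0, -0.2, -7.5]
tool_pos: [456.9, -327.5, 88.4]
tcp_rot: [180.0, 30.0, -2.1]
ft_force: [-1.2, -0.2, -5.8]
tool_pos: [456.7, -327.6, 88.1]
tcp_rot: [179.9, 30.0, -2.1]
ft_force: [-3.5, 0.3, 0.1]
```

```bash
python3 -m inch '[0.002,0,0,0,0,0,255, 0.002,0,0,0,0,0,255, 0.002,0,0,0,0,0,255, 0,0,0,0,0,0,255]'|sed -n 2,4p
python3 -m inch '[0.0015,0,0,0,0,0,255, 0.0015,0,0,0,0,0,255, 0,0,0,0,0,0,255]'|sed -n 2,4p
python3 -m inch '[0.001,0,0,0,0,0,255, 0.001,0,0,0,0,0,255,0,0,0,0,0,0,255]'|sed -n 2,4p
```

```text
tool_pos: [462.8, -327.8, 88.0]
tcp_rot: [179.9, 30.0, -2.1]
ft_force: [-4.5, -0.6, 1.9]
tool_pos: [465.1, -327.8, 88.2]
tcp_rot: [179.9, 30.1, -2.1]
ft_force: [-8.9, -0.1, 2.3]
tool_pos: [465.8, -327.9, 88.7]
tcp_rot: [179.9, 30.3, -2.1]
ft_force: [-14.0, 0.4, 7.8]
```

```bash
python3 -m inch '[0,0,0,0,0,0,255, 0,0,0,0,0,0,255, -0.0019,0.0001,-0.0028,-0.06,-1.67,0,255, -0.0019,0,-0.0028,-0.06,-1.67,0,255, -0.0019,0.0001,-0.0028,-0.06,-1.67,0,255, 0,0,0,0,0,0,255]'|sed -n 2,5p
python3 -m inch '[-0.0016,0.0001,-0.0029,-0.06,-1.67,0,255, -0.0016,0,-0.003,-0.06,-1.67,0,255, -0.0017,0.0001,-0.003,-0.06,-1.67,0,255, 0,0,0,0,0,0,255]'|sed -n 2,5p
```

```text
tool_pos: [459.9, -327.8, 79.9]
tcp_rot: [179.9, 25.2, -2.2]
ft_force: [-12.7, -0.0, 6.1]
finger_gap: 18.7
tool_pos: [454.8, -327.6, 70.7]
tcp_rot: [179.9, 20.2, -2.1]
ft_force: [-11.0, 0.7, 5.1]
finger_gap: 18.7
```

```bash
python3 -m inch '[-0.0014,0.0001,-0.0031,-0.06,-1.67,0,255, -0.0014,0,-0.0031,-0.06,-1.67,0,255, -0.0014,0.0001,-0.0031,-0.06,-1.67,0,255, 0,0,0,0,0,0,255]'|sed -n 2,5p
python3 -m inch '[-0.0011,0.0001,-0.0032,-0.06,-1.67,0,255, -0.0011,0,-0.0032,-0.06,-1.67,0,255, -0.0011,0,-0.0033,-0.06,-1.67,0,255, 0,0,0,0,0,0,255, 0,0,0,0,0,0,255, 0,0,0,0,0,0,255, 0,0,0,0,0,0,255]'|sed -n 2,5p
python3 - <<'E'
from h import *
im,d,c=snap('wrist'); P=deproj(d,c)
for v in (60,120,180,240): print(P[v,320].round(1))
E
```

```text
tool_pos: [450.6, -327.4, 61.1]
tcp_rot: [179.9, 15.1, -2.1]
ft_force: [-12.2, 0.4, 4.5]
finger_gap: 18.7
tool_pos: [447.3, -327.3, 51.4]
tcp_rot: [179.9, 10.2, -2.1]
ft_force: [-14.5, -1.0, 5.6]
finger_gap: 18.5
[ 538.4 -329.8   23.7]
[ 518.2 -329.1   28. ]
[ 496.2 -328.2   31.5]
[ 471.8 -327.3   34.6]
```

```bash
python3 -m inch '[-0.0008,0.0001,-0.0033,-0.06,-1.67,0,255, -0.0008,0,-0.0033,-0.06,-1.67,0,255, -0.0008,0,-0.0034,-0.06,-1.67,0,255, 0,0,0,0,0,0,255,0,0,0,0,0,0,255]'|sed -n 2,5p
python3 -m inch '[-0.0005,0,-0.0034,-0.06,-1.67,0,255, -0.0005,0,-0.0034,-0.06,-1.67,0,255, -0.0003,0,-0.003,-0.06,-1.67,0,255, 0,0,0,0,0,0,255,0,0,0,0,0,0,255]'|sed -n 2,5p
```

```text
tool_pos: [444.7, -327.1, 41.1]
tcp_rot: [180.0, 5.2, -2.1]
ft_force: [-14.9, -1.2, 3.8]
finger_gap: 18.3
tool_pos: [443.2, -327.2, 31.3]
tcp_rot: [180.0, 0.2, -2.1]
ft_force: [-18.3, -1.0, 7.8]
finger_gap: 18.9
```

```bash
python3 -m inch '[0,0,0,0,0,0,255, 0,0,0,0,0,0,0, 0,0,0,0,0,0,0, 0,0,0,0,0,0,0, 0,0,0,0,0,0,0, 0,0,0,0,0,0,0]'|sed -n 2,5p
python3 -m inch '[0,0,0.02,0,0,0,0, 0,0,0.03,0,0,0,0, 0,0,0.04,0,0,0,0, 0,0,0.04,0,0,0,0, 0,0,0.04,0,0,0,0, -0.01,0,0.04,0,0,0,0, -0.02,0,0.04,0,0,0,0, -0.02,0,0,0,0,0,0, 0,0,0,0,0,0,0]'
python3 - <<'E'
from h import *
im,d,c=snap('wrist','w4.png'); np.savez('/tmp/w4',im=im,d=d,M=c[1])
E
```

```text
tool_pos: [446.4, -326.7, 31.4]
tcp_rot: [179.9, -0.1, -2.0]
ft_force: [-1.1, -1.0, -0.2]
finger_gap: 85.2
time: 17.15
tool_pos: [395.5, -327.5, 283.4]
tcp_rot: [179.8, -0.2, -2.1]
ft_force: [0.4, -0.2, 0.3]
finger_gap: 85.4
```

View pics/w4.png

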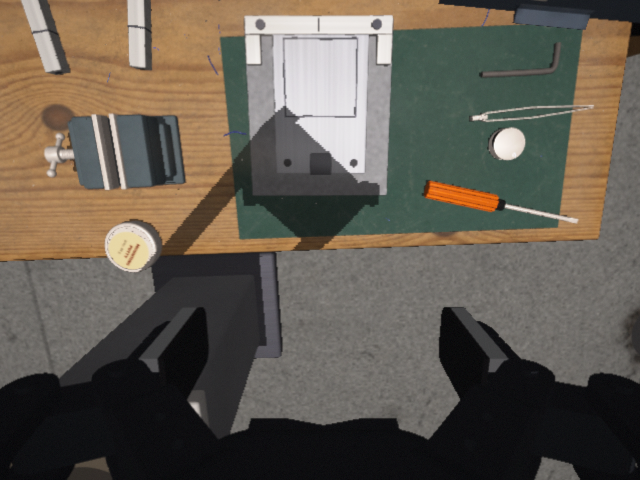

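Run:
```python
from h import *
z=np.load('/tmp/w4.npz'); im,d,M=z['im'],z['d'],z['M']; cal=(r.get_calibration('wrist'),M)
c=onplane([(284,38.5),(357,37),(287,117),(355,117)],cal,20); print(c.round(1)); print('sq',c.mean(0).round(1))
P=deproj(d,cal); m=(P[:,:,2]>15)&(P[:,:,2]<25)
for v in (60,110,150): 
    u=np.where(m[v,266:372])[0]+266; print(v,u[0],u[-1],onplane([(u[0],v),(u[-1],v)],cal,20)[:,:2].round(1).tolist())
print([P[v,310].round(1).tolist() for v in (50,80,110,135)])
cv2.imwrite('pics/z4.png',cv2.resize(im[5:125,225:410],None,fx=4,fy=4,interpolation=cv2.INTER_CUBIC)[:,:,::-1])
```

```text
[[ 558.9 -297.7   20. ]
 [ 557.8 -366.9   20. ]
 [ 488.5 -296.3   20. ]
 [ 486.1 -364.    20. ]]
sq [ 522.8 -331.2   20. ]
60 273 368 [[540.7, -286.0], [537.5, -377.2]]
110 275 366 [[495.5, -284.8], [492.3, -375.0]]
150 276 365 [[457.1, -283.2], [453.9, -373.7]]
[[548.3, -321.9, 19.5], [521.5, -320.7, 21.4], [494.3, -319.4, 19.4], [470.5, -318.4, 20.0]]
```

View pics/z4.png

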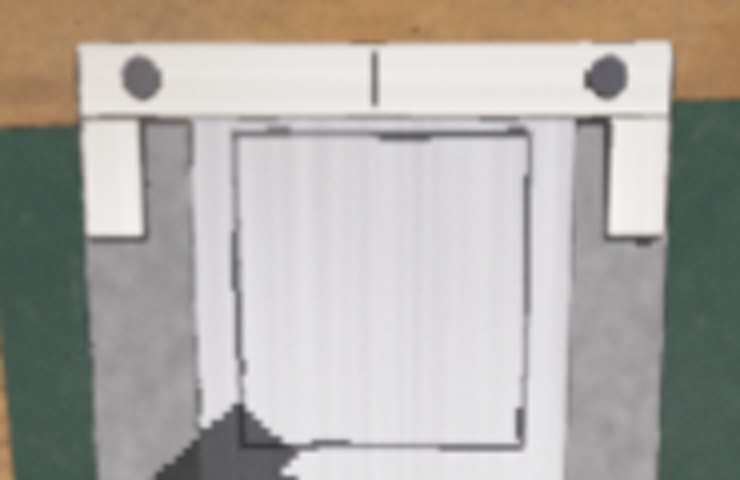

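```bash
cat > bars.py <<'E'
from h import *
def bars():
    im,d,cal=snap('wrist'); P=deproj(d,cal); g=im.astype(int)
    m=((g.min(2)>120)&(np.ptp(g,axis=2)<40)&(P[:,:,2]>4)&(P[:,:,2]<24)).astype(np.uint8); m=cv2.morphologyEx(m,cv2.MORPH_CLOSE,np.ones((5,5)))
    for k in cv2.findContours(m,cv2.RETR_EXTERNAL,cv2.CHAIN_APPROX_NONE)[0]:
        if cv2.contourArea(k)<250: continue
        W=onplane(k[:,0],cal,14)[:,:2].astype(np.float32); (c,wh,a)=cv2.minAreaRect(W)
        if wh[0]<wh[1]: a+=90
        print(cv2.boundingRect(k),'c',np.round(c,1),'size',np.round(wh,1),'dir',round(a%180,1))
    return im
if __name__=='__main__':
    import sys; im=bars(); cv2.imwrite('pics/'+sys.argv[1],im[:,:,::-1])
E
python3 -m inch '[0.018,0.029,-0.003,0,0,8.4,130, 0.018,0.029,-0.003,0,0,8.4,130, 0.018,0.029,-0.003,0,0,8.4,130, 0.018,0.029,-0.003,0,0,8.4,130, 0.018,0.029,-0.003,0,0,8.4,130, 0.018,0.029,-0.003,0,0,8.4,130, 0.018,0.029,-0.003,0,0,8.4,130, 0.018,0.029,-0.003,0,0,8.4,130, 0.018,0.029,-0.003,0,0,8.4,130, 0.018,0.029,-0.003,0,0,8.4,130]' 40 | head -1
python3 -m inch '[0.014,0.027,-0.003,0,0,8,130, 0,0,0,0,0,0,130]'
python3 bars.py w5.png
```

```text
time: 18.2
time: 18.4
tool_pos: [590.6, -5.5, 245.5]
tcp_rot: [-179.9, -0.2, 90.4]
ft_force: [-0.7, -0.3, 0.0]
finger_gap: 42.0
(277, 344, 65, 20) c [ 575.4 -158.7] size [15.7 69.9] dir 172.5
(75, 295, 54, 49) c [ 357.6 -120.3] size [55.2 54.8] dir 43.1
(273, 262, 70, 23) c [574.3 -66.8] size [69.8 15.8] dir 8.2
(293, 140, 16, 58) c [567.5  37.1] size [53.2 14.1] dir 89.3
(414, 29, 116, 138) c [728.4  90.2] size [134.5  54.4] dir 63.3
(21, 0, 48, 20) c [349.5 168.9] size [37.5 14.4] dir 0.7
```

View pics/w5.png

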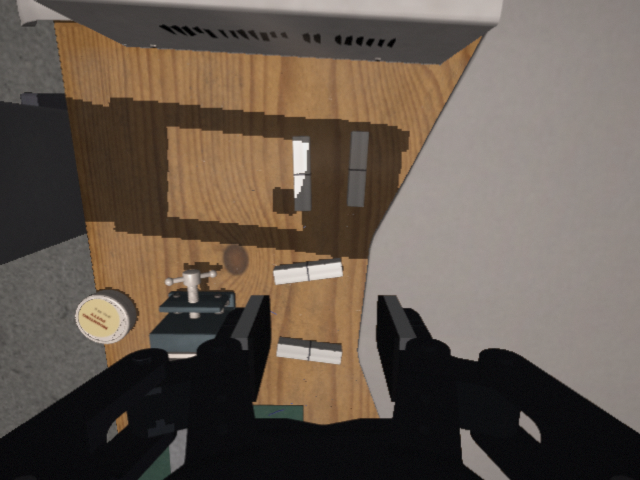

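Run:
```python
from h import *
im,d,c=snap('wrist')
for n,k in dict(A=[(293,137),(309,136),(311,211),(295,211)],B=[(350,131),(368,131),(364,207),(347,206)]).items():
    w=onplane(k,c,15)[:,:2]; v=w[:2].mean(0)-w[2:].mean(0); print(n,w.mean(0).round(1),np.hypot(*v).round(1),np.degrees(np.arctan2(v[1],v[0])).round(1))
```

```text
A [568.7  30. ] 69.7 90.9
B [621.1  34.8] 70.2 88.8
```

```bash
python3 -m inch '[-0.011,0.018,-0.03,0,0,0.4,130, -0.011,0.018,-0.04,0,0,0,130, 0,0,-0.04,0,0,0,130, 0,0,-0.04,0,0,0,130, 0,0,-0.04,0,0,0,130, 0,0,-0.03,0,0,0,130, 0,0,-0.015,0,0,0,130, 0,0,-0.008,0,0,0,130, 0,0,0,0,0,0,130]'
python3 -m inch '[0,0,0,0,0,0,255, 0,0,0,0,0,0,255, 0,0,0,0,0,0,255, 0,0,0,0,0,0,255, 0,0,0,0,0,0,255]' 40
```

```text
time: 19.4
tool_pos: [567.9, 25.9, 5.0]
tcp_rot: [-180.0, -0.1, 90.3]
ft_force: [-0.2, 0.3, 0.3]
finger_gap: 41.8
time: 19.9
tool_pos: [569.9, 26.2, 7.4]
tcp_rot: [179.7, -0.0, 90.3]
ft_force: [0.3, -0.4, 6.8]
finger_gap: 14.5
```

```bash
python3 -m inch '[0,0,0.01,0,0,0,255, 0,0,0.03,0,0,0,255, 0,0,0.04,0,0,0,255, 0,0,0.04,0,0,0,255, -0.002,-0.036,0,0,0,-0.24,255, -0.002,-0.036,0,0,0,-0.24,255, -0.002,-0.036,0,0,0,-0.24,255, -0.002,-0.036,0,0,0,-0.24,255, -0.002,-0.036,0,0,0,-0.24,255, -0.002,-0.036,0,0,0,-0.24,255]'
python3 -m inch '[-0.002,-0.036,0,0,0,-0.24,255, -0.002,-0.036,0,0,0,-0.24,255, -0.002,-0.036,0,0,0,-0.24,255, -0.002,-0.036,0,0,0,-0.24,255, 0,0,0,0,0,0,255, 0,0,0,0,0,0,255]'
```

```text
time: 20.9
tool_pos: [555.9, -191.1, 126.3]
tcp_rot: [179.9, -0.0, 88.9]
ft_force: [0.3, -0.3, 0.0]
finger_gap: 14.3
time: 21.5
tool_pos: [547.8, -334.3, 125.7]
tcp_rot: [179.9, -0.1, 87.8]
ft_force: [1.1, 1.0, -0.5]
finger_gap: 14.6
```

```bash
python3 -m inch '[0.0025,-0.001,-0.03,0,0,0,255, 0,0,-0.03,0,0,0,255, 0,0,-0.02,0,0,0,255, 0,0,-0.01,0,0,0,255, 0,0,-0.004,0,0,0,255, 0,0,0,0,0,0,255, 0,0,0,0,0,0,255]'
python3 -m inch '[0,0,-0.001,0,0,0,255, 0,0,0,0,0,0,255]'|sed -n 2,4p
python3 -m inch '[0,0,-0.001,0,0,0,255, 0,0,0,0,0,0,255]'|sed -n 2,4p
python3 -m inch '[0,0,-0.001,0,0,0,255, 0,0,0,0,0,0,255]'|sed -n 2,4p
```

```text
time: 22.2
tool_pos: [551.7, -335.0, 32.9]
tcp_rot: [179.8, 0.0, 88.0]
ft_force: [0.9, -0.2, -0.6]
finger_gap: 14.5
tool_pos: [551.1, -335.1, 31.2]
tcp_rot: [179.9, -0.0, 87.9]
ft_force: [0.0, 0.0, -0.4]
tool_pos: [550.6, -334.7, 29.2]
tcp_rot: [180.0, -0.1, 87.9]
ft_force: [-0.3, -0.0, -0.6]
tool_pos: [550.5, -334.6, 28.0]
tcp_rot: [180.0, -0.1, 87.9]
ft_force: [0.3, 0.2, -0.8]
```

```bash
python3 -m inch '[0,0,-0.001,0,0,0,255, 0,0,0,0,0,0,255]'|sed -n 2,4p
python3 -m inch '[0,0,-0.001,0,0,0,255, 0,0,0,0,0,0,255]'|sed -n 2,4p
python3 -m inch '[0,0,-0.001,0,0,0,255, 0,0,0,0,0,0,255]'|sed -n 2,4p
python3 -m inch '[0,0,-0.001,0,0,0,255, 0,0,0,0,0,0,255]'|sed -n 2,4p
```

```text
tool_pos: [550.6, -334.8, 27.5]
tcp_rot: [180.0, -0.1, 87.9]
ft_force: [-1.2, 0.7, 2.5]
tool_pos: [550.7, -334.8, 27.4]
tcp_rot: [180.0, -0.1, 87.9]
ft_force: [-4.9, 3.9, 9.9]
tool_pos: [550.7, -334.8, 27.4]
tcp_rot: [180.0, -0.1, 88.0]
ft_force: [-8.6, 6.2, 18.1]
tool_pos: [550.7, -334.8, 27.3]
tcp_rot: [180.0, -0.1, 88.0]
ft_force: [-12.4, 7.6, 25.0]
```

```bash
python3 -m inch '[0,0,0.003,0,0,0,255, 0,0,0,0,0,0,255, 0,0,0,0,0,0,130, 0,0,0,0,0,0,130, 0,0,0,0,0,0,130, 0,0,0.02,0,0,0,130, 0,0,0.04,0,0,0,130, 0,0,0.06,0,0,0,130, 0,0.045,0.05,0,0,0,130, 0,0.045,0.04,0,0,0,130]'
python3 -m inch '[0.005,0.045,0,0,0,0,130, 0.005,0.045,0,0,0,0,130, 0.005,0.045,0,0,0,0.5,130, 0.005,0.045,0,0,0,0,130, 0.005,0.04,0,0,0,0,130, 0.005,0.025,0,0,0,0,130,0,0,0,0,0,0,130, 0,0,0,0,0,0,130]'
python3 bars.py w6.png
```

```text
time: 24.6
tool_pos: [550.8, -264.4, 210.1]
tcp_rot: [179.8, 0.0, 87.8]
ft_force: [0.3, 1.1, -0.6]
finger_gap: 42.0
time: 25.4
tool_pos: [580.5, -18.5, 207.4]
tcp_rot: [180.0, -0.0, 88.5]
ft_force: [0.8, 0.3, -0.8]
finger_gap: 41.9
(286, 352, 73, 21) c [ 575.3 -158.7] size [15.7 69.8] dir 172.4
(62, 304, 60, 54) c [ 357.1 -120.2] size [55.3 55.4] dir 132.0
(280, 268, 69, 19) c [570.3 -67.4] size [61.7 15.7] dir 7.7
(434, 0, 134, 150) c [727.1  91.3] size [136.9  51.4] dir 63.7
```

View pics/w6.png

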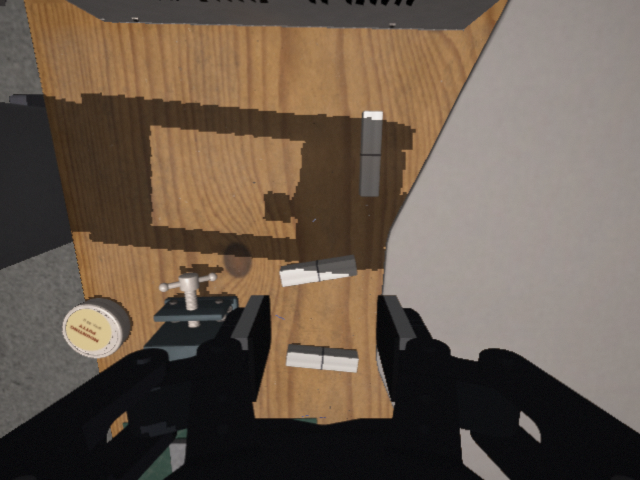

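Run:
```python
from h import *
im,d,c=snap('wrist'); P=deproj(d,c)
for v in (100,120,140,160,180,200): 
    u=np.where((P[v,385:470,2]>22))[0][0]+385; print(v,u,P[v,u+2].round(1),onplane([(u,v)],c,P[v,u+3,2]).round(1))
```

```text
100 458 [691.4  76.9  21.7] [[689.3  76.8  23.1]]
120 428 [6.74e+02 6.35e+01 1.00e-01] [[6.723e+02 6.350e+01 1.000e-01]]
140 437 [675.9  46.7  23.3] [[673.6  46.8  25.6]]
160 426 [667.   31.2  25.9] [[665.3  31.3  26.2]]
180 415 [658.4  15.4  26.8] [[656.8  15.4  26.8]]
200 405 [651.   -1.2  25.5] [[649.3  -1.2  25.2]]
```

```bash
python3 -m inch '[0.0205,0.0295,-0.02,0,0,0.3,168, 0.02,0.029,-0.02,0,0,0,168, 0,0,-0.04,0,0,0,168, 0,0,-0.04,0,0,0,168, 0,0,-0.04,0,0,0,168, 0,0,-0.02,0,0,0,168, 0,0,-0.015,0,0,0,168, 0,0,-0.008,0,0,0,168, 0,0,0,0,0,0,168]'
python3 -m inch '[0,0,0,0,0,0,255, 0,0,0,0,0,0,255, 0,0,0,0,0,0,255, 0,0,0,0,0,0,255]' 40
```

```text
time: 26.4
tool_pos: [620.9, 39.0, 4.1]
tcp_rot: [-180.0, -0.1, 88.7]
ft_force: [-0.0, 0.7, 1.2]
finger_gap: 29.2
time: 26.8
tool_pos: [622.3, 39.6, 6.1]
tcp_rot: [179.8, -0.1, 88.8]
ft_force: [-0.8, 0.0, 5.7]
finger_gap: 14.6
```

```bash
python3 -m inch '[0,0,0.01,0,0,0,255, 0,0,0.03,0,0,0,255, 0,0,0.04,0,0,0,255, 0,0,0.04,0,0,0,255, -0.012,-0.036,0,0,0,-0.1,255, -0.013,-0.036,0,0,0,-0.1,255, -0.013,-0.036,0,0,0,-0.1,255, -0.013,-0.036,0,0,0,-0.1,255, -0.013,-0.036,0,0,0,-0.1,255, -0.013,-0.036,0,0,0,-0.1,255]'|sed -n 2p
python3 -m inch '[-0.013,-0.036,0,0,0,-0.1,255, -0.013,-0.036,0,0,0,-0.1,255, -0.013,-0.036,0,0,0,0,255, -0.01,-0.036,0,0,0,0,255, 0,-0.005,0,0,0,0,255, 0,0,0,0,0,0,255, 0,0,0,0,0,0,255]'
```

```text
tool_pos: [543.3, -177.5, 125.2]
time: 28.5
tool_pos: [495.3, -324.4, 124.7]
tcp_rot: [180.0, -0.1, 88.0]
ft_force: [0.7, 0.6, -0.5]
finger_gap: 14.7
```

```bash
python3 -m inch '[0.001,-0.0005,-0.03,0,0,0,255, 0,0,-0.03,0,0,0,255, 0,0,-0.02,0,0,0,255, 0,0,-0.01,0,0,0,255, 0,0,-0.004,0,0,0,255, 0,0,0,0,0,0,255, 0,0,0,0,0,0,255]'|sed -n 2,4p
python3 -m inch '[0,0,-0.001,0,0,0,255, 0,0,-0.001,0,0,0,255, 0,0,0,0,0,0,255]'|sed -n 2,4p
python3 -m inch '[0,0,-0.001,0,0,0,255, 0,0,0,0,0,0,255]'|sed -n 2,4p
python3 -m inch '[0,0,-0.001,0,0,0,255, 0,0,0,0,0,0,255]'|sed -n 2,4p
```

```text
tool_pos: [497.1, -326.2, 32.0]
tcp_rot: [179.9, 0.0, 88.0]
ft_force: [-0.1, -0.9, -1.2]
tool_pos: [496.3, -326.1, 29.0]
tcp_rot: [179.9, -0.0, 87.9]
ft_force: [-0.1, -0.8, -0.9]
tool_pos: [496.0, -325.8, 27.5]
tcp_rot: [180.0, -0.1, 87.9]
ft_force: [1.1, -0.1, -1.1]
tool_pos: [496.0, -325.8, 26.4]
tcp_rot: [180.0, -0.1, 87.9]
ft_force: [0.8, 0.4, -1.2]
```

```bash
python3 -m inch '[0,0,-0.001,0,0,0,255, 0,0,0,0,0,0,255, 0,0,0,0,0,0,150, 0,0,0,0,0,0,150, 0,0,0,0,0,0,150, 0,0,0.02,0,0,0,150, 0,0,0.04,0,0,-8,150, 0,0,0.06,0,0,-8,150, 0,0.03,0.05,0,0,-8,150, 0,0.04,0.05,0,0,-8,150]'|sed -n 2,5p
python3 -m inch '[0,0.04,0,0,0,-8,150, 0,0.04,0,0,0,-8,150, 0,0.035,0,0,0,-8,150, 0,0.035,0,0,0,-8,150, 0,0.0,0,0,0,-8,150, 0,0,0,0,0,-8,150,0,0,0,0,0,0,150, 0,0,0,0,0,0,150]'
python3 bars.py w7.png
python3 - <<'E'
from h import *
im,d,c=snap('top'); cv2.imwrite('pics/t2.png',cv2.resize(im[190:330,300:450],None,fx=5,fy=4.2,interpolation=cv2.INTER_CUBIC)[:,:,::-1])
E
```

```text
tool_pos: [496.1, -269.3, 220.0]
tcp_rot: [179.9, -0.1, 55.5]
ft_force: [1.3, -0.0, -0.0]
finger_gap: 35.3
time: 31.7
tool_pos: [496.1, -118.9, 217.4]
tcp_rot: [180.0, -0.1, 8.2]
ft_force: [0.2, -0.0, 0.0]
finger_gap: 35.4
(286, 331, 45, 48) c [ 353.6 -129.2] size [32.2 56. ] dir 160.5
(0, 269, 22, 74) c [368.8 165.1] size [19.9 78.1] dir 176.2
(447, 147, 193, 196) c [ 494.8 -328.4] size [146.9 167.4] dir 178.1
(364, 91, 39, 80) c [ 577.4 -158.2] size [16.2 65. ] dir 172.4
(264, 76, 20, 44) c [591.7 -63.8] size [33.7 15.7] dir 8.3
```

View pics/t2.png

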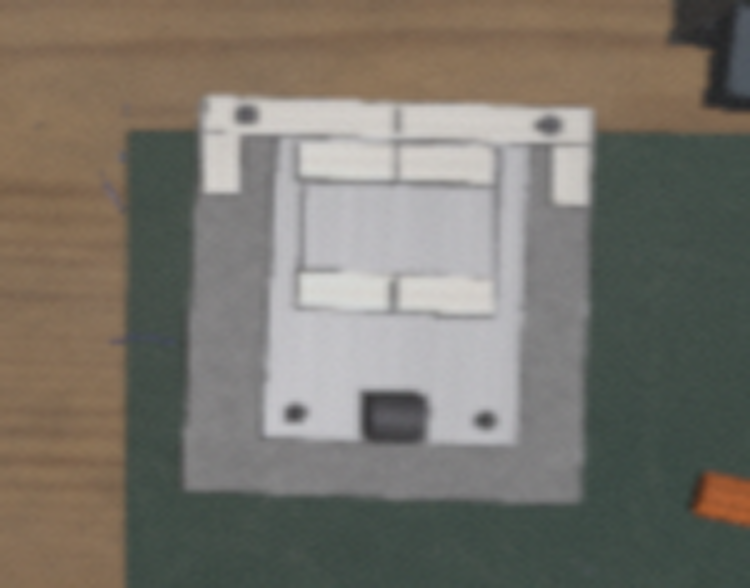

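```bash
python3 -m inch '[0.026,0.0175,-0.01,0,0,0,150, 0.026,0.0175,-0.02,0,0,0,150, 0.026,0.0175,-0.03,0,0,0,150, 0,0,-0.04,0,0,0,150, 0,0,-0.04,0,0,0,150, 0,0,-0.04,0,0,0,150, 0,0,-0.02,0,0,0,150, 0,0,-0.01,0,0,0,150, 0,0,-0.003,0,0,0,150, 0,0,0,0,0,0,150]'
python3 -m inch '[0,0,0,0,0,0,255, 0,0,0,0,0,0,255, 0,0,0,0,0,0,255, 0,0,0,0,0,0,255]' 40
```

```text
time: 32.8
tool_pos: [574.8, -66.7, 5.3]
tcp_rot: [179.9, -0.1, 8.0]
ft_force: [0.0, 0.2, -0.3]
finger_gap: 35.2
time: 33.2
tool_pos: [575.8, -66.8, 6.6]
tcp_rot: [179.9, -0.3, 8.0]
ft_force: [-1.1, -1.5, 6.5]
finger_gap: 14.8
```

```bash
python3 -m inch '[0,0,0.01,0,0,0,255, 0,0,0.03,0,0,0,255, 0,0,0.04,0,0,0,255, 0,0,0.04,0,0,0,255, -0.01,-0.03,0,0,0,-2,255, -0.01,-0.04,0,0,0,-2,255, -0.01,-0.04,0,0,0,-2,255, -0.01,-0.04,0,0,0,-2,255, -0.01,-0.04,0,0,0,-2,255, 0,-0.04,0,0,0,0,255]'|sed -n 2p
python3 -m inch '[0,-0.007,0,0,0,0,255, 0,0,-0.03,0,0,0,255, 0,0,-0.025,0,0,0,255, 0,0,-0.012,0,0,0,255, 0,0,-0.005,0,0,0,255, 0,0,0,0,0,0,255, 0,0,0,0,0,0,255]'
```

```text
tool_pos: [522.9, -297.9, 125.4]
time: 34.9
tool_pos: [525.0, -303.7, 54.0]
tcp_rot: [179.9, -0.2, -2.0]
ft_force: [1.5, -0.5, 0.4]
finger_gap: 14.6
```

```bash
python3 -m inch '[0.0005,0,-0.005,0,0,0,255, 0,0,-0.003,0,0,0,255, 0,0,0,0,0,0,255]'|sed -n 2,4p
python3 -m inch '[0,0,-0.0015,0,0,0,255, 0,0,0,0,0,0,255]'|sed -n 2,4p
python3 -m inch '[0,0,-0.001,0,0,0,255, 0,0,0,0,0,0,255]'|sed -n 2,4p
```

```text
tool_pos: [524.4, -303.2, 44.2]
tcp_rot: [180.0, -0.0, -2.1]
ft_force: [0.5, 0.0, -0.9]
tool_pos: [524.5, -303.4, 42.8]
tcp_rot: [180.0, -0.1, -2.1]
ft_force: [-0.1, 0.6, -0.7]
tool_pos: [524.7, -303.5, 42.6]
tcp_rot: [180.0, -0.1, -2.1]
ft_force: [-2.5, 2.0, 4.1]
```

```bash
python3 -m inch '[0,0,0,0,0,0,150, 0,0,0,0,0,0,150, 0,0,0,0,0,0,150, 0,0,0.02,0,0,0,150, 0,0,0.04,0,0,0,150, 0,0,0.06,0,0,0,150, -0.01,0.04,0.055,0,0,-2,150, -0.01,0.04,0,0,0,-2,150, -0.01,0.04,0,0,0,-1.6,150, 0,0.02,0,0,0,0,150]'|sed -n 2,5p
python3 -m inch '[0,0,0,0,0,0,150, 0,0,0,0,0,0,150]'
python3 bars.py w8.png
```

```text
tool_pos: [496.6, -171.8, 192.4]
tcp_rot: [180.0, -0.1, -7.7]
ft_force: [0.9, 0.5, -0.3]
finger_gap: 35.0
time: 36.8
tool_pos: [497.5, -174.4, 192.2]
tcp_rot: [179.9, -0.1, -7.6]
ft_force: [-0.4, 0.0, -0.1]
finger_gap: 35.2
(416, 87, 188, 218) c [ 494.9 -328. ] size [144.7 167.7] dir 178.0
(278, 85, 21, 60) c [ 587.7 -159.3] size [15.6 43.8] dir 171.5
```

View pics/w8.png

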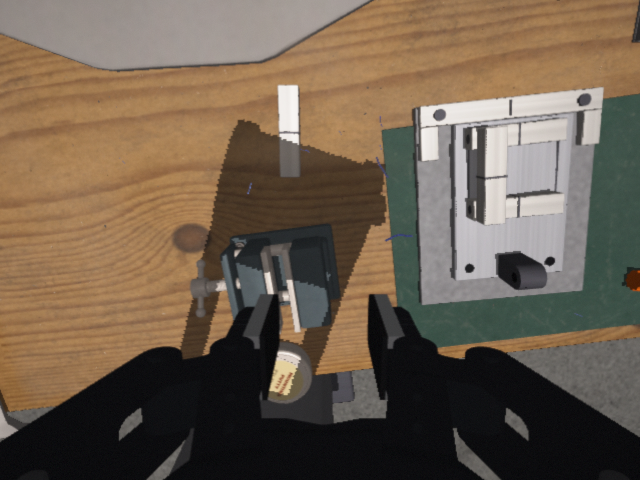

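Run:
```python
from h import *
im,d,c=snap('wrist')
w=onplane([(278,85),(299,85),(300,176),(280,177)],c,15)[:,:2]; v=w[:2].mean(0)-w[2:].mean(0); print(w.mean(0).round(1),np.hypot(*v).round(1),np.degrees(np.arctan2(v[1],v[0])).round(1))
```

```text
[ 574.7 -158.9] 69.2 -7.9
```

```bash
python3 -m inch '[0.026,0.005,-0.01,0,0,0,150, 0.026,0.005,-0.02,0,0,0,150, 0.0255,0.0055,-0.03,0,0,0,150, 0,0,-0.04,0,0,0,150, 0,0,-0.04,0,0,0,150, 0,0,-0.025,0,0,0,150, 0,0,-0.015,0,0,0,150, 0,0,-0.008,0,0,0,150, 0,0,0,0,0,0,150]'
python3 -m inch '[0,0,0,0,0,0,255, 0,0,0,0,0,0,255, 0,0,0,0,0,0,255, 0,0,0,0,0,0,255]' 40
```

```text
time: 37.8
tool_pos: [574.6, -159.3, 3.5]
tcp_rot: [180.0, -0.0, -7.7]
ft_force: [0.5, -0.3, 1.4]
finger_gap: 35.2
time: 38.2
tool_pos: [576.4, -159.4, 6.0]
tcp_rot: [179.9, -0.3, -7.7]
ft_force: [-0.9, -0.5, 6.0]
finger_gap: 15.0
```

```bash
python3 -m inch '[0,0,0.01,0,0,0,255, 0,0,0.03,0,0,0,255, 0,0,0.04,0,0,0,255, 0,0,0.04,0,0,0,255, -0.01,-0.03,0,0,0,1.2,255, -0.01,-0.04,0,0,0,1.2,255, -0.01,-0.04,0,0,0,1.2,255, -0.01,-0.04,0,0,0,1.2,255, -0.01,-0.04,0,0,0,0.9,255, 0,-0.008,0,0,0,0,255]'|sed -n 2p
python3 -m inch '[0,0,0,0,0,0,255, 0,0,-0.03,0,0,0,255, 0,0,-0.025,0,0,0,255, 0,0,-0.012,0,0,0,255, 0,0,-0.005,0,0,0,255, 0,0,0,0,0,0,255, 0,0,0,0,0,0,255]'
```

```text
tool_pos: [523.1, -360.9, 124.8]
time: 39.9
tool_pos: [525.8, -357.0, 53.5]
tcp_rot: [179.9, -0.2, -1.9]
ft_force: [0.3, 0.0, -0.6]
finger_gap: 15.4
```

```bash
python3 -m inch '[-0.001,-0.0005,-0.005,0,0,0,255, 0,0,-0.003,0,0,0,255, 0,0,0,0,0,0,255]'|sed -n 2,4p
python3 -m inch '[0,0,-0.0015,0,0,0,255, 0,0,0,0,0,0,255]'|sed -n 2,4p
python3 -m inch '[0,0,-0.001,0,0,0,255, 0,0,0,0,0,0,255]'|sed -n 2,4p
python3 -m inch '[0,0,-0.001,0,0,0,255, 0,0,0,0,0,0,255]'|sed -n 2,4p
```

```text
tool_pos: [523.5, -357.2, 43.7]
tcp_rot: [180.0, -0.0, -2.0]
ft_force: [-0.0, -0.2, -1.0]
tool_pos: [523.7, -357.3, 42.4]
tcp_rot: [180.0, -0.1, -2.0]
ft_force: [-0.1, 0.3, -0.5]
tool_pos: [523.9, -357.5, 42.0]
tcp_rot: [180.0, -0.1, -2.0]
ft_force: [-2.1, 0.7, 3.3]
tool_pos: [524.1, -357.5, 42.0]
tcp_rot: [179.9, -0.1, -2.0]
ft_force: [-5.6, 3.7, 10.8]
```

Contact felt. I'll release, retreat and check.

```bash
python3 -m inch '[0,0,0.001,0,0,0,255, 0,0,0,0,0,0,150, 0,0,0,0,0,0,150, 0,0,0,0,0,0,150, 0,0,0.02,0,0,0,150, 0,0,0.04,0,0,0,150, 0,0,0.06,0,0,0,150, -0.04,0,0.05,0,0,0,150, -0.04,0,0.03,0,0,0,150, -0.02,0,0,0,0,0,150]'|sed -n 2,5p
python3 -m inch '[0,0,0,0,0,0,150, 0,0,0,0,0,0,150]'|sed -n 2p
python3 - <<'E'
from h import *
im,d,c=snap('wrist','w9.png'); np.savez('/tmp/w9',im=im,d=d,M=c[1])
P=deproj(d,c); m=(P[:,:,2]>47)&(P[:,:,2]<57)&(P[:,:,0]>480)
for k in cv2.findContours(m.astype(np.uint8),cv2.RETR_EXTERNAL,cv2.CHAIN_APPROX_NONE)[0]:
    if cv2.contourArea(k)>200:
        W=onplane(k[:,0],c,52)[:,:2].astype(np.float32); print(cv2.boundingRect(k),cv2.minAreaRect(W), np.median(P[:,:,2][m]))
E
```

```text
tool_pos: [432.7, -359.3, 226.7]
tcp_rot: [179.6, -0.4, -2.0]
ft_force: [1.1, -0.8, 0.7]
finger_gap: 35.4
tool_pos: [432.5, -357.3, 220.3]
(236, 63, 26, 97) ((522.7367553710938, -304.5865478515625), (16.82398796081543, 68.96558380126953), 87.57801055908203) 51.95512721344437
(309, 61, 22, 97) ((522.3905029296875, -358.129150390625), (15.956645965576172, 68.679443359375), 88.06082916259766) 51.95512721344437
```

View pics/w9.png

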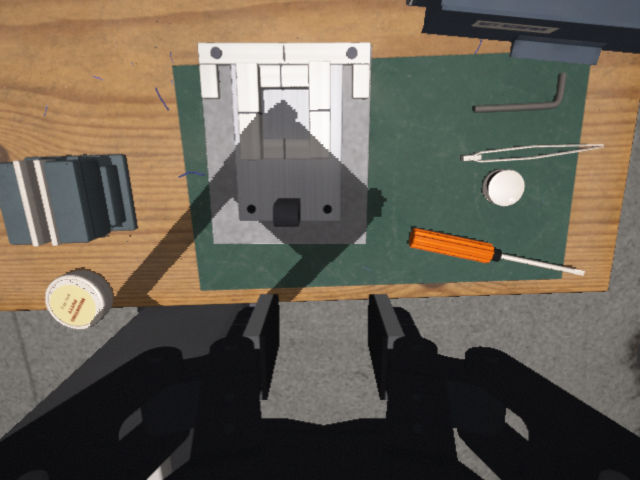

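```bash
python3 -c "
from bench import r
print(r.hand_in(), r.sense()['time'])"
```

```text
the job is handed in; nothing more can be done
the job is handed in; nothing more can be done
```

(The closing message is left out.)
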